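# Find the full tin of washers by its weight and hold it up

### The job

The rack holds three identical closed tins of washers: pull its tray out by the bow handle to the end of its rail, so that the detent keeps it out, then, from left to right, lift each tin clear of the tray to feel its weight. Finish holding the heaviest tin up in the gripper, upright and still above the tray, its underside at least 15 cm above the bench, with the other two standing upright in the pulled-out tray; the program ends while the gripper still holds it. Tip none of the tins and leave everything else on the bench where it lies.

Things in the scene. Friction and masses are not known exactly. Their poses are not given: they have to be found in the camera images.
- rack: fixed grey sheet-metal rack on the bench, 340 mm wide. Its housing (top 120 mm above the bench, small things on it) covers x -41 to +62 mm, y -167 to +167 mm of its frame; two low rails run on the bench from under it forward to x = -211 mm. Origin: on the bench, under the housing's middle; its x axis points to the back, y to the robot's left; it stands turned by up to 0.18 rad
- tray (a joint): how far the tray is pulled out along the rack's -x (m): 0 pushed in under the housing, where the tins stand at the start; 0.145 end stop. It slides with about 2 N; over the last centimetre, from about 0.127, a sprung roller on the right-hand rail resists with 5 to 10 N until 0.135 and then pushes the tray on, and holds it between 0.142 and 0.145
- tray_floor (a point): centre of the tray's floor (upper face, 20.5 mm above the bench), axes as the rack's; it moves with the tray. The tray is 88 mm deep (x) and 300 mm wide (y), with walls 16 mm high above the floor, and two cross walls at y = -49.5 and +49.5 mm make three equal pockets, centred at y = +99, 0 and -99 mm, each about 83 by 97 mm, with one tin standing in each
- tray_handle (a point): middle of the grip bar of the tray's bow handle: a round steel bar 10 mm thick and 90 mm long along the rack's y, level, 88 mm above the bench and 105 mm in front of (-x) the tray's centre; free below and on both sides in x (about 60 mm to the tray and, while pushed in, to the housing behind it)
- tin_left: one of three identical plain tinplate tins with a closed, fixed lid, no markings, here the left (+y) one as the robot sees it: round, 60 mm across, 74 mm high, the lid 61 mm across being its top 17 mm. Origin: centre of its underside, z up its axis. It holds a stack of steel washers and weighs 0.19 to 0.70 kg in all; which of the three is fullest changes each time, and the heaviest outweighs the next by at least 0.15 kg
- tin_middle: one of three identical plain tinplate tins with a closed, fixed lid, no markings, here the middle one as the robot sees it: round, 60 mm across, 74 mm high, the lid 61 mm across being its top 17 mm. Origin: centre of its underside, z up its axis. It holds a stack of steel washers and weighs 0.19 to 0.70 kg in all; which of the three is fullest changes each time, and the heaviest outweighs the next by at least 0.15 kg
- tin_right: one of three identical plain tinplate tins with a closed, fixed lid, no markings, here the right (-y) one as the robot sees it: round, 60 mm across, 74 mm high, the lid 61 mm across being its top 17 mm. Origin: centre of its underside, z up its axis. It holds a stack of steel washers and weighs 0.19 to 0.70 kg in all; which of the three is fullest changes each time, and the heaviest outweighs the next by at least 0.15 kg
- big_nut: loose bystander: large dark hexagon nut, 35x39x19 mm, lying beside the rack; origin at the centre of its underside
- bolt: loose bystander: hexagon bolt, 68 mm long, lying beside the rack; origin under its middle
- square_tube: loose bystander: dark offcut of square tube, 40x85x40 mm, beside the tray's path on the left; origin under its middle
- magnet_square: loose bystander: flat red welding magnet square, 105x105x17 mm, on the right of the bench; origin under its middle

How it is judged:
By the outcome, as a careful person would: the job done as asked, in the order asked, and still so for the second after the job is handed in, while the arm keeps its last pose, push and grip.
It also fails if it takes over 72 s, if anything falls off the work surface, if the arm or the gripper's body presses on something with over 40 N, if the wrist force passes 120 N, or if a joint passes its speed limit or range.

### The arm

A 6-joint arm with a two-finger parallel gripper is mounted at the origin on the work surface; the furniture and walls round the work are solid. World frame = base frame: x ahead of the robot, y to its left, z up, the work surface at z = 0. Lengths are in mm, angles in rad, forces in N, time in s.
With the tool pointing down it reaches from about 275 to 875 mm from the base axis. Payload 12.5 kg.
Tool frame: the origin (TCP) lies on the centre line of the jaws, within the pads' length; the fingertips stand 14 mm ahead of it and the grasp point (between the pads) lies 5 mm behind it (manip.nose_length is the distance from the TCP to the fingertips, in mm); z points along the fingers, y is the direction in which the jaws open and shut (so a half turn about z gives the same grasp; the last joint's range is limited). The gripper opens to 85 mm and grips with 20 to 120 N. Pads are 22 mm wide; open, the fingers measure 114 mm over their backs; the gripper's body (76 mm by 85 mm) begins 54 mm behind the grasp point. The pads swing forward as they close: fully open they stand 13 mm farther back than shut.
Start: joints at [1.248, 0.351, 1.652, -0, 1.139, -0.085], TCP at [129.53, 534.515, 245.29] pointing down, gripper open.
Joint ranges: [-2.75, 2.75], [-0.79, 2.1], [0.01, 2.65], [-1.57, 4.71], [0.07, 3.14], [-2.87, 2.87]. Speed limits (rad/s): [2.22, 2.22, 2.79, 3.14, 3.14, 3.14].

### API

Orientations are given as a rotation vector (axis times angle).
In Python, from bench import manip, optics gives the robot as it stands. Calls block until the motion is done:
- manip.reach(position, orientation): joint-space move of the TCP to a pose.
- manip.movel(position, attitude=None, max_speed=150): straight line of the TCP; attitude=None keeps the orientation; max_speed is the mean speed in mm/s.
- manip.goto_joints(angles): joint-space move.
- manip.set_gripper(opening, grasp_force=None): opening from 0.0 (shut) to 1.0 (fully open); grasp_force is the grip in N (None keeps the last); returns when the fingers have stopped.
- manip.sleep(seconds).
- manip.solve_ik(position, orientation): joint angles nearest the present ones, or None.
- optics.get_image(name): name is "side" or "top"; returns the picture (480x640x3 uint8, red, green, blue); there is no depth.
- optics.get_calibration(name): a dict with "fx", "fy", "cx", "cy" (pixels), "dist_coeffs" ([k1, k2, p1, p2, k3] as OpenCV has them; the pictures are not rectified), "eye" and "orientation" of the camera in the world. Camera axes: x right, y down, z forward; pixel columns grow to the right and rows downward; lengths in mm; the calibration is good to about 2 mm. A picture is of the moment at which its call begins. get_calibration takes no time and is no camera call.
A pose or a line that the arm cannot do raises manip.PlanningError and nothing moves.
- manip.job_done(): hands the job in, once; it reports no verdict.
Readings, each from a call of its own:
- manip.get_time_s(): time.
- manip.get_q(): joint angles.
- manip.get_dq(): joint speeds.
- manip.get_joint_torque(): joint torques, N m.
- manip.get_tool_pos(): TCP position.
- manip.get_tool_rot(): TCP orientation.
- manip.get_ft_force(): force on the tool from outside, world axes, zero at the start.
- manip.get_torque(): the same for the moment, N m.
- manip.get_grip_width(): opening from 0.0 (shut) to 1.0 (fully open).
Only numpy, scipy, OpenCV 4.12 (cv2) and the standard library are available. Lean on these libraries where they do the work, as an engineer would, in place of code of your own. Each camera call takes 0.05 s, during which the arm holds its last target. There are 200 camera calls.

## Working session

There is one attempt and no reset: what is moved stays moved. The work goes in short steps, each a Python script; the robot and the scene stay as the last script left them, time stands still between calls to the robot, and variables do not carry over. Pictures are saved under pics/ and viewed, about 8 in all and at most 12, crops included, and the job is handed in when it is done.

```bash
mkdir -p pics; ls; cat > h.py <<'E'
import numpy as np, cv2
from bench import manip, optics
from scipy.spatial.transform import Rotation as R
def cal(n):
    c=optics.get_calibration(n); K=np.array([[c["fx"],0,c["cx"]],[0,c["fy"],c["cy"]],[0,0,1.]])
    return c,K,np.array(c["dist_coeffs"],float)
def rot(c):
    o=np.array(c["orientation"],float)
    return o if o.shape==(3,3) else R.from_rotvec(o).as_matrix()
def ray(n,px):
    c,K,d=cal(n); p=cv2.undistortPoints(np.array(px,float).reshape(-1,1,2),K,d)[:,0]
    return np.array(c["eye"],float), np.c_[p,np.ones(len(p))]@rot(c).T
def onplane(n,px,z):
    e,v=ray(n,px); return e+v*((z-e[2])/v[:,2])[:,None]
def proj(n,P):
    c,K,d=cal(n); M=rot(c).T; P=np.array(P,float).reshape(-1,3)
    return cv2.projectPoints(P,cv2.Rodrigues(M)[0],-M@np.array(c["eye"],float),K,d)[0][:,0]
def snap(n,f):
    im=optics.get_image(n); cv2.imwrite("pics/"+f,im[:,:,::-1]); return im
E
python3 - <<'E'
from h import *
for n in("top","side"):
    snap(n,n+"0.png"); print(optics.get_calibration(n))
print(manip.get_tool_rot(),manip.get_time_s(),manip.get_ft_force(),manip.get_joint_torque())
E
```

```text
pics
{'fx': 474.90064733363744, 'fy': 474.90064733363744, 'cx': 320.393126767002, 'cy': 250.2962512864584, 'dist_coeffs': array([-0.1295385,  0.       ,  0.       ,  0.       ,  0.       ]), 'eye': array([ 313.10863771,  -98.42947502, 1189.95134882]), 'orientation': array([-2.12118268,  2.09329488, -0.1867426 ])}
{'fx': 559.9546446002322, 'fy': 559.9546446002322, 'cx': 322.1113013692599, 'cy': 248.6430447868128, 'dist_coeffs': array([-0.07051695,  0.        ,  0.        ,  0.        ,  0.        ]), 'eye': array([-255.67787845, -437.66277997,  794.70821813]), 'orientation': array([-1.92671167,  1.31992685, -0.60702244])}
[-3.72618868e-01 -3.11921135e+00  1.61897168e-03] 0.1 [ 0.23834026  0.70059448 -0.72386571] [ 1.78301241e-03 -5.06834149e+01 -2.91877717e+01 -8.61009585e-05
  2.53396283e-03  6.19827415e-05]
```

View pics/top0.png

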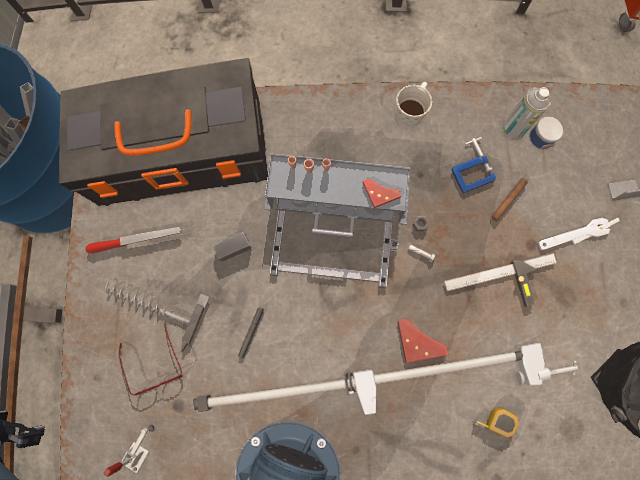

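View pics/side0.png

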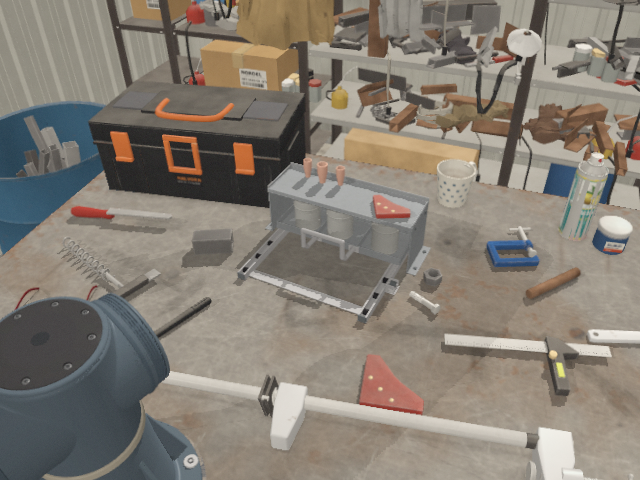

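The rack is at about (340,185) in the top view, with the handle bar from roughly (314,230) to (352,233). The side view shows the bar at about (302..350, 235..258). I'll enlarge the top view for exact corners.

```bash
python3 - <<'E'
import cv2
a=cv2.imread("pics/top0.png")[145:295,255:425]; cv2.imwrite("pics/c1.png",cv2.resize(a,None,fx=4.5,fy=4,interpolation=cv2.INTER_CUBIC) if 0 else cv2.resize(a,None,fx=4,fy=4,interpolation=cv2.INTER_CUBIC))
E
```

```text
(no output)
```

View pics/c1.png

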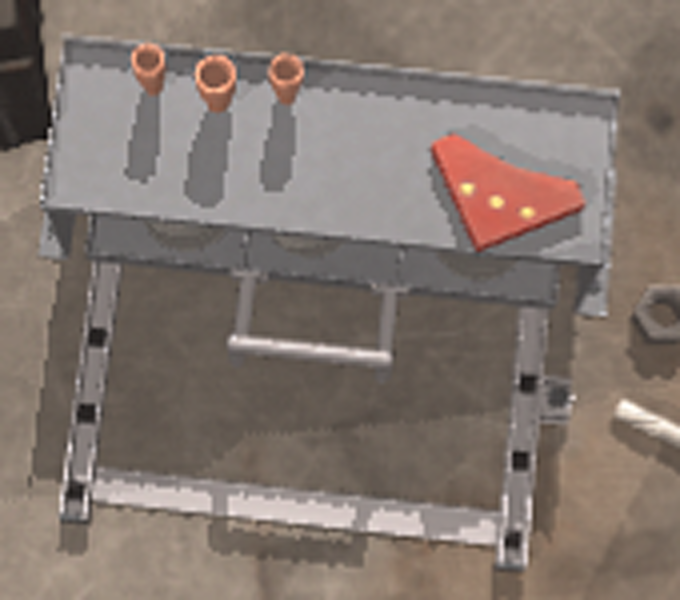

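The crop shows the housing's front top edge from (266.8,196.8) to (405.8,210.8) and the bar from (312.5,230.5) to (352.5,234.5). The rail ends are at about (274,274) and (383,285).

```bash
python3 - <<'E'
from h import *
f=onplane("top",[(266.8,196.8),(405.8,210.8)],120); b=onplane("top",[(312.5,230.3),(352.5,234.5)],88)
print(f,b); d=f[0]-f[1]; yaw=np.arctan2(-d[0],d[1]); print("len",np.linalg.norm(d),yaw)
d2=b[0]-b[1]; print("bar",np.linalg.norm(d2),np.arctan2(-d2[0],d2[1]))
X=np.array([np.cos(yaw),np.sin(yaw)]);Y=np.array([-X[1],X[0]])
O=f.mean(0)[:2]+41*X; H=b.mean(0)[:2]; print("O",O,"H",H,"H in rack",(H-O)@X,(H-O)@Y)
print("bar in side",proj("side",b))
r=onplane("top",[(255+75/4,145+520/4),(255+512/4,145+567/4)],10)[:,:2]-O; print("railends",r@X,r@Y)
# reverse check: handle in side view  
print(onplane("side",[(304,235),(350,250)],88))
for n,px in (("nut",(420,223)),("bolt",(421,254)),("tube",(233,247)),("mag",(420,345))): 
    p=onplane("top",[px],15)[0]; print(n,p,(p[:2]-O)@X,(p[:2]-O)@Y)
print(manip.get_tool_pos())
E
```

```text
[[ 655.76992771   55.37455875  120.        ]
 [ 624.65296387 -271.93629841  120.        ]] [[ 583.05548218  -53.04441685   88.        ]
 [ 573.76795722 -148.5447976    88.        ]]
len 328.7866521784807 -0.09478366804624806
bar 95.95092935838039 -0.09694631685964669
O [ 681.02741278 -112.16118404] H [ 578.4117197  -100.79460723] H in rack -103.23084466906798 1.6038217643994301
bar in side [[302.6405643  229.47869111]
 [344.5001888  242.25806494]]
railends [-209.62132084 -209.8937417 ] [ 138.60776505 -136.91999046]
[[ 566.94507341  -62.93570086   88.        ]
 [ 554.60566159 -166.98519053   88.        ]]
nut [ 623.28814783 -324.74223647   15.        ] -37.3610403547046 -217.09140754725877
bolt [ 542.51236897 -325.06032206   15.        ] -117.74414406300244 -225.05283129409295
tube [555.29081838 151.97221594  15.        ] -150.17027492012224 251.0478693205279
mag [ 315.98800363 -317.88487784   15.        ] -343.9308269222414 -239.34827077171627
[129.45860235 534.25963919 244.80882824]
```

```bash
cat >> h.py <<'E'
YAW=-0.0955
X=np.array([np.cos(YAW),np.sin(YAW),0]);Y=np.array([-X[1],X[0],0]); H0=np.array([578.,-100.9,0]); 
def att(s=1,jaw=X):
    z=np.array([0,0,-1.]); y=s*jaw; return R.from_matrix(np.c_[np.cross(y,z),y,z]).as_rotvec()
def ft(n=6):
    a=[]
    for _ in range(n): a.append(manip.get_ft_force()); manip.sleep(0.03)
    return np.mean(a,0)
E
python3 - <<'E'
from h import *
best=None
for s in(1,-1):
    q=manip.solve_ik(H0+[0,0,83],att(s)); print(s,q)
    if q is not None and (best is None or abs(q[5])<abs(best[1][5])): best=(s,q)
s=best[0]; print("use",s)
manip.set_gripper(0.6)
manip.reach(H0+[-120,0,270],att(s)); manip.reach(H0+[0,0,170],att(s))
print(manip.get_grip_width(),ft(),manip.get_tool_pos(),manip.get_time_s())
snap("side","side1.png"); snap("top","top1.png")
E
python3 -c "
import cv2,numpy as np
a=cv2.imread('pics/top1.png')[130:330,230:450];b=cv2.imread('pics/side1.png')[130:330,230:450]
cv2.imwrite('pics/m1.png',cv2.resize(np.hstack([a,b]),None,fx=1.8,fy=1.8,interpolation=cv2.INTER_CUBIC))"
```

```text
1 [-2.52160502e-01  6.22451469e-01  1.67308900e+00 -8.88178420e-16
  8.46052183e-01 -1.56660502e-01]
-1 None
use 1
0.5975701478304767 [-0.07130416 -0.02350941  0.3633776 ] [ 577.8265521  -101.09638308  171.66543754] 3.9333
```

View pics/m1.png

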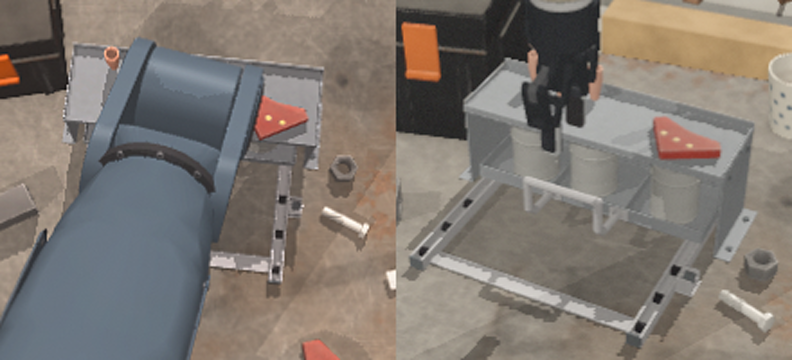

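The open jaws (side view, about (545,120) in the crop) straddle the line of the bar and clear the housing. I'll descend, grip and pull.

```bash
python3 - <<'E'
from h import *
f0=ft(); manip.movel(H0+[0,0,82],max_speed=80); print("down",ft()-f0)
manip.set_gripper(0.0,50); print("grip",manip.get_grip_width()*85,ft()-f0)
p0=np.array(manip.get_tool_pos()); st=H0+[0,0,82]
for d,v in((60,60),(118,60),(126,30)):
    manip.movel(st-X*d,max_speed=v)
    print(d,(p0-manip.get_tool_pos())@X,(ft(3)-f0)@X)
for d in range(129,156,2):
    manip.movel(st-X*d,max_speed=20); F=(ft(3)-f0); print(d,round((p0-manip.get_tool_pos())@X,1),F.round(1))
    if d>140 and F@X>14: break
print(manip.get_grip_width()*85,manip.get_time_s())
E
```

```text
down [ 0.45611309 -0.07735781  0.21438324]
grip 8.054171255871816 [-9.75830841 -0.0136449   8.55119844]
60 58.50874162641839 -0.8346875593144019
118 116.45078483389021 -0.8500611810927458
126 124.56973424770112 -1.712292329417039
129 127.1 [1.6 6.1 2. ]
131 128.2 [ 7.5  6.8 -2.8]
133 129.4 [11.4  7.1 -7.9]
135 131.8 [ 9.4  7.2 -5.1]
137 133.8 [ 9.9  7.8 -5.2]
139 136.4 [ 5.9  7.5 -1. ]
141 139.2 [1.3 7.1 2.9]
143 141.5 [-0.2  6.8  4.8]
145 143.4 [0.5 6.3 4.2]
147 145.1 [1.4 6.9 2.9]
149 145.2 [13.6  8.4 -8.8]
151 145.3 [ 25.1  10.1 -21.1]
7.770421737650399 13.5833
```

```bash
python3 - <<'E'
from h import *
st=H0+[0,0,82]; manip.movel(st-X*147,max_speed=20); f=ft(3)
manip.set_gripper(0.5); print(ft(3),f)
manip.movel(st-X*146.5+[0,0,120],max_speed=120); manip.set_gripper(1.0)
manip.reach([300,330,260],att(1,Y*1.0) if manip.solve_ik([300,330,260],att(1)) is None else att(1))
snap("top","top2.png"); snap("side","side2.png"); print(manip.get_time_s())
import cv2
a=cv2.imread('pics/top2.png')[185:305,255:405];cv2.imwrite('pics/c2.png',cv2.resize(a,None,fx=5,fy=5,interpolation=cv2.INTER_CUBIC))
b=cv2.imread('pics/side2.png')[200:360,220:420];cv2.imwrite('pics/c3.png',cv2.resize(b,None,fx=3.5,fy=3.5,interpolation=cv2.INTER_CUBIC))
E
```

```text
[ 0.05269369  0.21703872 -0.01227791] [2.64558257 6.98618639 1.47903342]
17.925
```

View pics/c2.png

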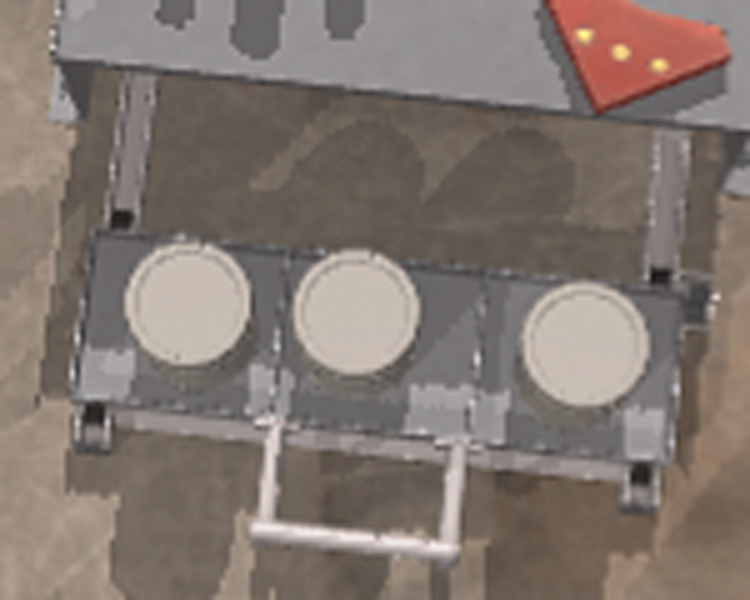

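View pics/c3.png

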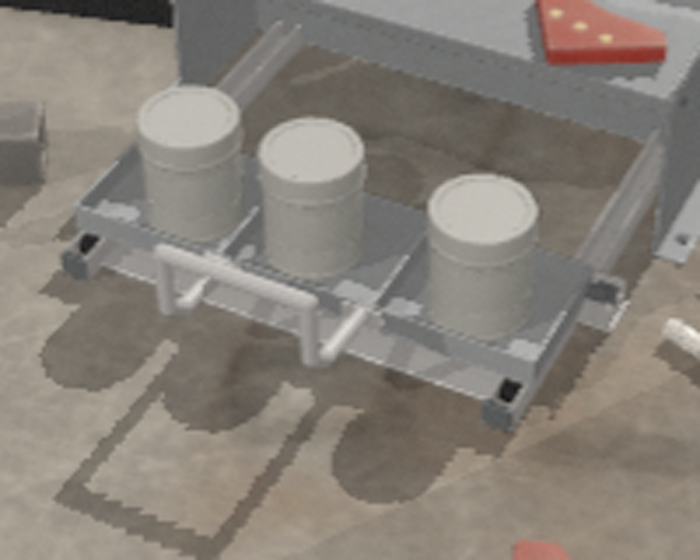

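The tray is out. The lids show upright at about (188,304), (357,313) and (586,344) in the crop, and the handle bar runs from (255,530) to (455,550). The left and middle tins stand close together, so I'll keep the jaws along the rack's x.

```bash
python3 - <<'E'
from h import *
a=cv2.imread('pics/top2.png'); 
# bright beige lids: mask + contours
hsv=cv2.cvtColor(a,cv2.COLOR_BGR2HSV); m=(a.min(2)>150).astype(np.uint8); m[:230]=0;m[272:]=0;m[:,:270]=0;m[:,395:]=0
m=cv2.morphologyEx(m,cv2.MORPH_OPEN,np.ones((5,5)))
px=[]
for c in cv2.findContours(m,0,cv2.CHAIN_APPROX_NONE)[0]:
    (u,v),r=cv2.minEnclosingCircle(c); print(u,v,r,cv2.contourArea(c))
man=[(255+u/5-.4,185+v/5-.4) for u,v in((188,304),(357,313),(586,344))]
P=onplane("top",man,94.5); print(man,P)
e=onplane("top",[(255+125/5,246),(255+251/5,246)],94.5); print("dia",np.linalg.norm(e[0]-e[1]))
tc=H0+X*(105-145.2); print("tray frame",[( (p-tc)@X,(p-tc)@Y) for p in P]); print("h",onplane("top",[(255+255/5,185+530/5),(255+455/5,185+550/5)],88))
s=(220+np.array([190,311,482])/3.5-.4, 200+np.array([118,150,208])/3.5-.4); print("side",onplane("side",np.c_[s],94.5))
np.save("tins.npy",P)
E
```

```text
371.5 253.5 12.349188804626465 415.5
325.6956481933594 247.0 12.360858917236328 400.0
292.1785583496094 244.95089721679688 12.349868774414062 398.0
[(292.20000000000005, 245.4), (326.0, 247.2), (371.8, 253.4)] [[ 544.28820181   -6.00819129   94.5       ]
 [ 540.8227815   -85.89855471   94.5       ]
 [ 527.14897151 -193.66912456   94.5       ]]
dia 59.657981553597004
tray frame [(np.float64(-2.4065841177272573), np.float64(91.24483375289884)), (np.float64(1.7617241057164694), np.float64(11.38805876245815)), (np.float64(-1.5733268295325058), np.float64(-97.19530202835479))]
h [[ 437.38899889  -40.56744414   88.        ]
 [ 429.22982486 -133.79296977   88.        ]]
side [[ 542.94141479   -6.60721429   94.5       ]
 [ 540.28061877  -84.13714409   94.5       ]
 [ 526.41443565 -191.64058295   94.5       ]]
```

```bash
python3 - <<'E'
from h import *
P=np.load("tins.npy")[:, :2]+np.array([-.3,.5]); W=[]
A=att(1)
manip.set_gripper(1.0)
manip.reach([*P[0],190],A)
for i,p in enumerate(P):
    U=np.array([*p,130.]);D=np.array([*p,56.])
    manip.movel(U,A,max_speed=150); manip.sleep(.2); f0=ft(8)
    manip.movel(D,max_speed=80); fd=ft(2)-f0
    manip.set_gripper(0.0,50); w=manip.get_grip_width()*85; fg=ft(2)-f0
    z0=manip.get_tool_pos()[2]
    manip.movel(U,max_speed=80); manip.sleep(.3); f1=ft(8)-f0
    W.append(-f1[2]/9.81); print(i,"down",fd.round(1),"grip",fg.round(1),"w",round(w,1),round(manip.get_grip_width()*85,1),"lift",f1.round(2),"kg",round(W[-1],3),"z",z0,flush=True)
    if i==0: snap("side","s3.png")
    manip.movel(D+[0,0,.5],max_speed=60); print("  set",(ft(2)-f0).round(1))
    manip.set_gripper(1.0); manip.movel(U,max_speed=120)
print(W,manip.get_time_s())
E
```

```text
0 down [ 0.4 -0.2  0.2] grip [-1.1 -0.3  6.6] w 59.8 59.4 lift [ 0.36  0.19 -6.41] kg 0.654 z 56.565252347413626
  set [ 0.2  0.  -6.2]
1 down [-0.4  0.1  0.3] grip [-0.2 -0.   5. ] w 59.3 59.5 lift [-0.19 -0.38 -1.82] kg 0.185 z 56.62509714596757
  set [-0.4  0.4 -0. ]
2 down [-0.2  0.4 -0.2] grip [-0.7  1.6  4.9] w 59.5 59.3 lift [ 0.06  0.31 -4.14] kg 0.422 z 56.61056303628137
  set [ 0.1  0.2 -3.2]
[np.float64(0.6538955408236105), np.float64(0.18532850158601505), np.float64(0.42163713356513405)] 40.675
```

View pics/s3.png

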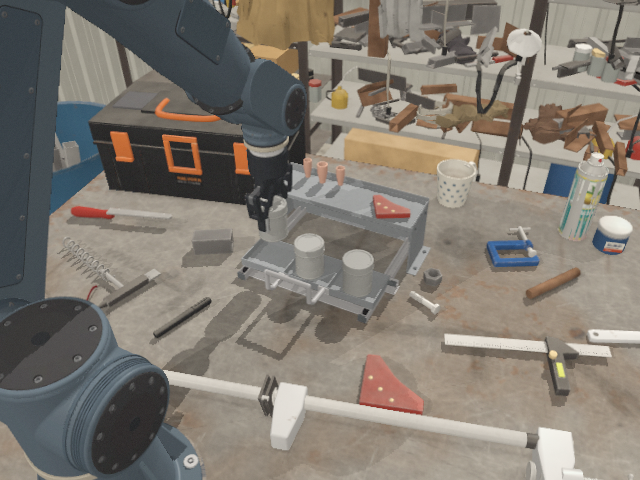

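The left tin hangs upright in the gripper at about (275,215), and the other two are standing at (309,255) and (357,272). It weighs 0.65 kg against 0.19 and 0.42, so the left one is the heaviest.

```bash
python3 - <<'E'
from h import *
p=np.load("tins.npy")[0,:2]+np.array([-.3,.5]); A=att(1)
manip.movel([*p,130],A,max_speed=150); manip.sleep(.2); f0=ft(8)
manip.movel([*p,56],max_speed=80); print("down",(ft(2)-f0).round(1))
manip.set_gripper(0.0,60); print(manip.get_grip_width()*85)
manip.movel([*p,216],max_speed=70); manip.sleep(.8)
print("kg",-(ft(8)-f0)[2]/9.81,manip.get_grip_width()*85,manip.get_tool_pos(),np.abs(manip.get_dq()).max(),manip.get_time_s())
a=snap("side","s4.png"); snap("top","t4.png")
cv2.imwrite('pics/c4.png',cv2.resize(a[130:360,190:450,::-1],None,fx=2.5,fy=2.5,interpolation=cv2.INTER_CUBIC))
E
```

```text
down [-0.1 -0.2  0.4]
59.223449759510714
kg 0.6884123104722454 58.99091575067177 [544.00275143  -5.51440973 216.01658208] 0.002672881909468489 47.5667
```

View pics/c4.png

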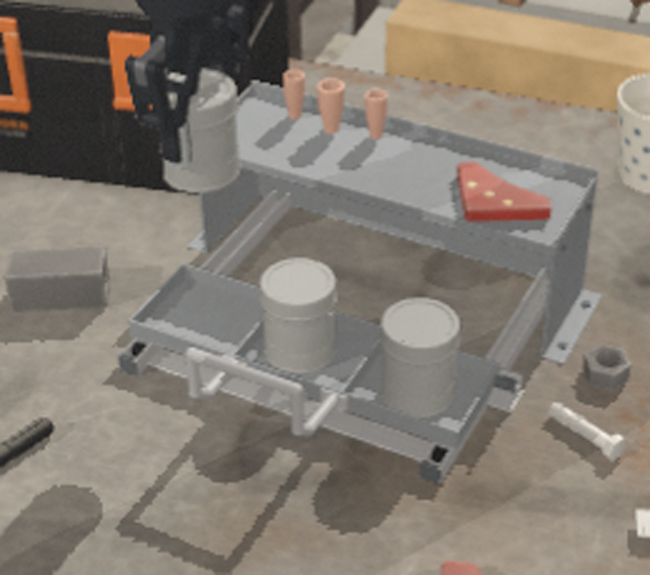

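The tin is held upright at about (200,130) in the crop. The other two stand at (298,315) and (420,355), the tray is still out, and the bystanders haven't moved.

```bash
python3 - <<'E'
from h import *
b=proj("side",[544,-5.5,180.5])[0]; print("underside centre expected in crop",(b-[190,130])*2.5)
manip.job_done()
E
```

```text
underside centre expected in crop [201.54190561 169.98780567]
the job is handed in; nothing more can be done
```

I pulled the tray out to its end stop and weighed the tins from left to right. I then handed the job in with the heaviest, the left one, held up in the gripper.

- **Tray:** it slid 145 mm and the pull rose to about 33 N at the end stop. The detent resistance and push-on showed up on the way. The last picture still shows the tray fully out.
- **Weights:** left 0.65 kg, middle 0.19 kg, right 0.42 kg. When I lifted the left tin again it read 0.69 kg, a 0.04 kg disagreement that doesn't change the ranking.
- **Held tin:** it is upright and still, with its underside about 180 mm above the bench. The height comes from the arm's position, and the side view agrees.
- **Everything else:** in the last side view the other two tins stand upright in the tray, and the nut, bolt and square tube look unmoved. I didn't look at the magnet square fully in that last crop, but the arm stayed well clear of it.

The clock read 47.6 s just before the job was handed in, against the limit of 72 s. No check failed.

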